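# Show the webcam a hidden tag in the mirror

## Robot

A 6-joint arm with a two-finger parallel gripper is mounted at the origin on the work surface; the furniture and walls round the work are solid. World frame = base frame: x ahead of the robot, y to its left, z up, the work surface at z = 0. Lengths are in m, angles in rad, forces in N, time in s.
With the tool pointing down it reaches from about 0.35 to 0.875 m from the base axis. Payload 4.2 kg.
Tool frame: the origin (TCP) lies between the finger pads; the fingertips stand 8 mm ahead of it and the grasp point (between the pads) lies 11 mm behind it; z points along the fingers, y is the direction in which the jaws open and shut (so a half turn about z gives the same grasp; the last joint's range is limited). The gripper opens to 87 mm and grips with 3 to 60 N. Pads are 19 mm wide; open, the fingers measure 117 mm over their backs; the gripper's body (75 mm by 190 mm) begins 51 mm behind the grasp point.
Start: joints at [1.502, 0.385, 0.008, 0, -1.194, -0.259], TCP at [0.201, 0.592, 0.191] pointing down, gripper open.
Joint ranges: [-3.14, 3.14], [-1.21, 2.06], [-1.07, 1.41], [-3.16, 2.05], [-2.99, -0.16], [-3.1, 3.1]. Speed limits (rad/s): [2.79, 2.79, 3.14, 3.14, 3.14, 3.14].

## Interface

Orientations are given as a unit quaternion [x, y, z, w].
In Python, from workcell import robot gives the robot as it stands.
- The arm moves only by the shell command python3 -m inch 'ROWS' [FORCE]. ROWS is JSON, a list that holds one entry, the list of rows, each a list of 5 numbers: the shift along the tool's x, y, z in m, then the turn about the tool's z in rad, then the opening, from -1 (shut) to 1 (fully open). In form: [[[x, y, z, twist, jaw], ...]]. A call has 1 to 20 rows; each row is the pose to reach, as a shift and turn from the pose measured when the call began, along the tool's axes at that moment; what a row does not reach only later rows make up. A row lasts 1/12 s, in which the tool goes at most 41.7 mm and 7.16 degrees, less where a joint would pass 70% of its speed; a pose out of reach is approached as far as the arm can. A call with a gripper value outside its range is refused whole. The fingers move at their own pace and stop on an object; FORCE is the grip in N (left out, the last holds). Time passes only in rows, so rows that repeat a pose let the fingers close. It gives the time, the measured TCP pose, the force and the opening at its end, in the units of the state.
- robot.state(): the state, without advancing time (a new reading comes with each control period).
- robot.capture(name): name is "scene" or "top"; returns a dict with "img" (400x640x3 uint8, red, green, blue), "fov_y" (degrees; the focal length in pixels is half the picture's height over the tangent of half this angle, whatever the lens; pixels are square), "cx", "cy" (the principal point, pixels), "rvec" (rotation vector, rad) and "tvec" (3), from world to camera coordinates, as OpenCV has them. Camera axes: x right, y down, z forward; pixel columns grow to the right and rows downward; lengths in m; the calibration is good to about 2 mm. A picture is of the moment at which its call begins. There is no depth.
- robot.job_done(): hands the job in, once; it reports no verdict.
The state is a dict: "t": time; "joints": joint angles; "joint_vel": joint speeds; "effort": joint torques, N m; "tcp_pos": TCP position; "tcp_rot": TCP orientation; "force": force on the tool from outside, world axes, zero at the start; "wrist_torque": the same for the moment, N m; "gripper_width": opening from 0.0 (shut) to 1.0 (fully open).
Only numpy, scipy, OpenCV 4.12 (cv2) and the standard library are available. Lean on these libraries where they do the work, as an engineer would, in place of code of your own. Each camera call takes 0.05 s, during which the arm holds its last target. There are 200 camera calls.

## Task

The webcam has to read the chequered tag by way of the sprung mirror on its stand, but a bottle of hand gel stands in the way. First stand the bottle upright on the desk elsewhere, well clear of the sight lines from webcam to mirror and from mirror to tag; then turn the mirror by its grip until the webcam sees the tag in the middle of the mirror, and finish while still holding the grip at that angle, because the spring would turn the mirror back. Do not tip the bottle over or disturb the other things on the desk.

Things in the scene. Friction and masses are not known exactly. Their poses are not given: they have to be found in the camera images.
- mirror: Upright mirror 64 x 72 mm in a grey frame 72 x 80 mm (30 to 110 mm up), on a fixed aluminium base plate 240 x 70 x 8 mm. Turns about the upright axis through the middle of its glass. Origin on that axis at desk height; x: out of the reflecting side, y along the glass, z up. At rest x points at the webcam; it turns only clockwise seen from above, up to 1.35 rad. Turn it until x halves the angle between lens and tag.
- mirror_grip (a point): Middle of the mirror's grip, an upright black bar on the axis above the glass: 12 mm thick (mirror's x), 40 mm long (mirror's y), 28 mm high (116 to 144 mm above the desk). Axes as the mirror's, turns with it. Pinch it across its thickness from above. A weak spring (0.02 N m at rest, 0.07 N m at 1 rad) turns the mirror back to rest when let go.
- lens (a point): Front of the lens of the small black webcam (30 x 66 x 30 mm, top 85 mm above the desk) on the other end of the base plate, fixed; 145 mm from the mirror's axis, 70 mm above the desk. x axis: from the mirror to the webcam, z up.
- tag (a point): Centre of the black and white chequered tag, on a card 48 x 48 mm on a round foot 52 mm across, fixed; 220 mm from the mirror's axis, 70 mm above the desk, facing the mirror. x axis: from the mirror to the tag, level; z up. Seen from above it lies 1.1 to 1.87 rad clockwise from the webcam about the mirror's axis.
- sight: Not a solid thing: the webcam's reflected line of sight. Origin on the mirror's axis at desk height, z up; x axis level, the direction in which the webcam sees by way of the middle of the glass. It points at the webcam at rest and turns clockwise twice as far as the mirror.
- bottle_mid (a point): Centre of the loose bottle of hand gel (flip cap): 38 mm (its x) by 47 mm (its y), 106 mm high, body up to 89 mm, cap 24 mm across; the point is 53 mm above its foot. z along the bottle. 0.08 to 0.17 kg. Stands between mirror and tag. Grip it across its 38 mm, about 65 mm above the desk.
- bottle: The same bottle of hand gel; origin at the centre of its underside, axes as of bottle_mid.
- bare_spot (a point): A point on the bare desk to the right of the webcam, unmarked, with nothing standing within 60 mm of it: one good place for the bottle.
- glue_stick_mid (a point): Glue stick standing upright behind the mirror, 27 mm across, 92 mm high, centre. Leave alone.
- stapler_mid (a point): Stapler, 37 x 145 x 55 mm, centre, front left. Leave alone.
- organiser_mid (a point): Black pen organiser with pens, 139 x 149 x 169 mm, 50 mm above its foot, back left. Leave alone.
- eraser_mid (a point): Eraser, 18 x 52 x 12 mm, centre. Leave alone.

How it is judged:
By the outcome, as a careful person would: the job done as asked, in the order asked, and still so for the second after the job is handed in, while the arm keeps its last pose, push and grip.
It also fails if it takes over 53 s, if anything falls off the work surface, if the arm or the gripper's body presses on something with over 40 N, if the wrist force passes 120 N, or if a joint passes its speed limit or range.

## Working session

There is one attempt and no reset: what is moved stays moved. The work goes in short steps, Python scripts to look and compute and a shell command to move; the robot and the scene stay as the last step left them, time stands still between calls to the robot, and variables do not carry over. Pictures are saved under pics/ and viewed, about 8 in all and at most 12, crops included, and the job is handed in when it is done.

```bash
mkdir -p pics; ls; cat > h.py <<'E'
import numpy as np, cv2
from workcell import robot
from scipy.spatial.transform import Rotation as R
def cam(n):
    c=robot.capture(n); f=200/np.tan(np.radians(c['fov_y'])/2)
    c['K']=np.array([[f,0,c['cx']],[0,f,c['cy']],[0,0,1.]]); c['R']=cv2.Rodrigues(np.array(c['rvec'],float))[0]
    c['t']=np.array(c['tvec'],float).ravel(); c['o']=-c['R'].T@c['t']; return c
def ray(c,u,v): return c['R'].T@np.linalg.solve(c['K'],[u,v,1])
def at(c,u,v,z):
    d=ray(c,u,v); return c['o']+d*(z-c['o'][2])/d[2]
def proj(c,P): return cv2.projectPoints(np.array(P,float).reshape(-1,3),np.array(c['rvec'],float),np.array(c['tvec'],float),c['K'],None)[0].reshape(-1,2)
def save(c,n): cv2.imwrite('pics/'+n,cv2.cvtColor(c['img'],cv2.COLOR_RGB2BGR))
E
python3 - <<'E'
from h import *
np.set_printoptions(precision=4,suppress=True)
for n in('scene','top'):
    c=cam(n); save(c,n+'0.png'); print(n,c['o'],c['R'],c['K'][0,0],c.keys())
    np.save(n+'.npy',c,allow_pickle=True)
s=robot.state(); print(s)
E
```

```text
pics
scene [ 0.1134 -0.5627  0.6192] [[ 0.8641 -0.5028  0.0227]
 [-0.2769 -0.5126 -0.8127]
 [ 0.4203  0.696  -0.5822]] 366.5022088771063 dict_keys(['img', 'fov_y', 'cx', 'cy', 'rvec', 'tvec', 'K', 'R', 't', 'o'])
top [0.4103 0.0687 0.9483] [[-0.0125 -0.9997  0.0226]
 [-0.9984  0.0112 -0.0554]
 [ 0.0552 -0.0233 -0.9982]] 370.74282900902887 dict_keys(['img', 'fov_y', 'cx', 'cy', 'rvec', 'tvec', 'K', 'R', 't', 'o'])
{'t': 0.1, 'joints': array([ 1.5016,  0.3855,  0.0068, -0.0004, -1.194 , -0.2586]), 'joint_vel': array([ 0.0014, -0.0008,  0.0021, -0.0003, -0.0002,  0.0015]), 'effort': array([ -0.0003, -39.1694,  18.7934,   4.2319,   0.0135,  -0.0001]), 'tcp_pos': array([0.201 , 0.5912, 0.1898]), 'tcp_rot': array([ 0.9866, -0.1632, -0.0001,  0.001 ]), 'force': array([-0.5823,  0.4403,  0.1646]), 'wrist_torque': array([-0.0425,  0.0278,  0.0078]), 'gripper_width': 0.9992238933807278}
```

View pics/scene0.png

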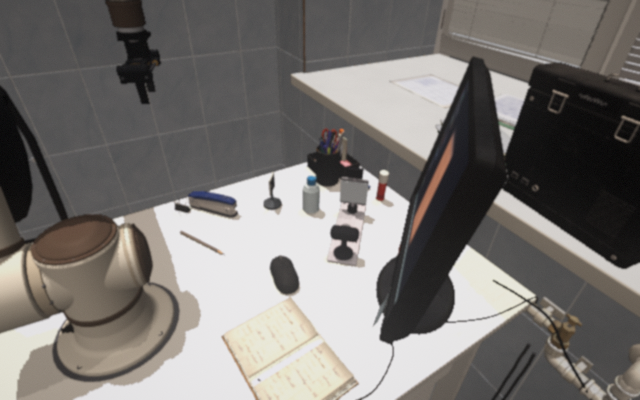

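View pics/top0.png

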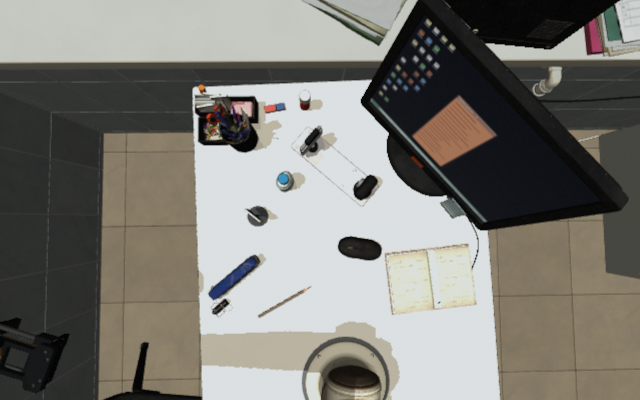

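Scene: bottle at scene (311,195), mirror (353,190), webcam (344,240), tag (272,190). In the top view: mirror (312,140), webcam (365,187), bottle cap (285,180), tag (257,215). Now crops for detail.

```bash
python3 - <<'E'
import cv2
a=cv2.imread('pics/top0.png')[100:240,235:395]; cv2.imwrite('pics/topc.png',cv2.resize(a,None,fx=4,fy=4,interpolation=cv2.INTER_CUBIC))
a=cv2.imread('pics/scene0.png')[160:270,250:400]; cv2.imwrite('pics/scenec.png',cv2.resize(a,None,fx=5,fy=5,interpolation=cv2.INTER_CUBIC))
E
```

```text
(no output)
```

View pics/topc.png

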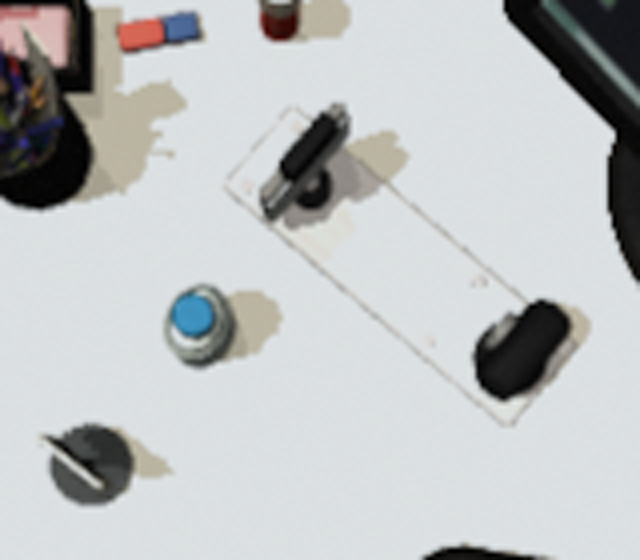

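View pics/scenec.png

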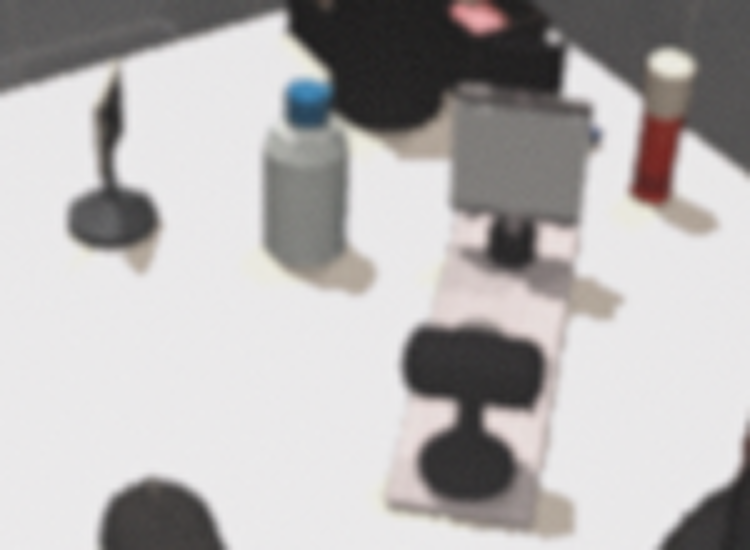

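Crops: plate corners at crop px (293,107),(225,185),(508,424); grip top at about (312,145); blue cap centre (193,315); tag foot (91,464); card edge (42,435)-(100,487).

```bash
cat > m.py <<'E'
from h import *
np.set_printoptions(precision=4,suppress=True)
T=np.load('top.npy',allow_pickle=True).item();S=np.load('scene.npy',allow_pickle=True).item()
t=lambda x,y,z:at(T,235+(x+.5)/4-.5,100+(y+.5)/4-.5,z)
s=lambda x,y,z:at(S,250+(x+.5)/5-.5,160+(y+.5)/5-.5,z)
E
python3 - <<'E'
from m import *
A,B,C=t(293,107,.008),t(225,185,.008),t(508,424,.008)
print('plate',A,B,C,np.linalg.norm(A-B),np.linalg.norm(B-C))
d=(C-B)[:2]/np.linalg.norm(C-B); w=(A-B)[:2]/np.linalg.norm(A-B); print('dir',d,np.degrees(np.arctan2(d[1],d[0])),'w',np.degrees(np.arctan2(w[1],w[0]))-0)
print('mid line B side+35', B[:2]+w*.035)
g=t(312,145,.144);print('grip',g, 'along from B',(g[:2]-B[:2])@d,(g[:2]-B[:2])@w)
print('grip axis ends',t(284,174,.144),t(334,120,.144))
print('tag foot',t(91,464,.004),'card top',t(71,461,.094), 'scene foot',s(112,220,.004))
# blue cap
for n,c in(('top',T),('scene',S)):
    h=cv2.cvtColor(c['img'],cv2.COLOR_RGB2HSV); m=cv2.inRange(h,(95,120,90),(110,255,255))
    box=(slice(160,200),slice(270,300)) if n=='top' else (slice(170,190),slice(300,325))
    mm=np.zeros_like(m); mm[box]=m[box]
    ys,xs=np.nonzero(mm); print(n,len(xs),xs.mean(),ys.mean(),xs.min(),xs.max(),ys.min(),ys.max(),at(c,xs.mean(),ys.mean(),.106),at(c,xs.mean(),ys.mean(),.1))
# webcam lens
print('webcam top', t(523,350,.085), 'lens?',t(505,328,.07))
# bottle foot scene, edges
print('bottle foot edges',s(263,248,.0),s(344,252,0))
# glue, eraser, mouse, organiser
print('glue',t(280,5,.05),'eraser',t(160,30,.012))
print('spot', at(T,300,240,0), 'mouse',at(T,340,240,.03),'stapler',at(T,258,258,.05),'pencil',at(T,310,288,0))
print('monitor corner low', at(T,365,100,.3),'mon base',at(T,390,150,0),at(T,430,195,0))
E
```

```text
plate [0.6419 0.0863 0.008 ] [0.5917 0.1302 0.008 ] [ 0.4369 -0.0482  0.008 ] 0.06662951382171912 0.23621420739578985
dir [-0.6553 -0.7554] -130.93958961992712 w -41.218984903947
mid line B side+35 [0.6181 0.1072]
grip [0.5872 0.0736 0.144 ] along from B 0.04574551506921747 0.03393541901510335
grip axis ends [0.5713 0.0891 0.144 ] [0.601  0.0614 0.144 ]
tag foot [0.4149 0.2166 0.004 ] card top [0.4163 0.2139 0.094 ] scene foot [0.4138 0.2131 0.004 ]
top 83 282.69879518072287 178.26506024096386 278 287 173 183 [0.4986 0.143  0.106 ] [0.4992 0.1435 0.1   ]
scene 42 311.26190476190476 179.78571428571428 308 315 177 183 [0.4934 0.1307 0.106 ] [0.4979 0.1388 0.1   ]
webcam top [ 0.478  -0.0482  0.085 ] lens? [ 0.4924 -0.0397  0.07  ]
bottle foot edges [0.4784 0.1547 0.    ] [0.516  0.1302 0.    ]
glue [0.695  0.0929 0.05  ] eraser [0.6913 0.1707 0.012 ]
spot [0.3517 0.1094 0.    ] mouse [0.3521 0.0096 0.03  ] stapler [0.3132 0.2081 0.05  ] pencil [0.2307 0.0853 0.    ]
monitor corner low [ 0.6168 -0.0213  0.3   ] mon base [ 0.5804 -0.1255  0.    ] [ 0.4625 -0.2265  0.    ]
```

```bash
python3 - <<'E'
from m import *
for n,c,(x0,x1,y0,y1) in(('top',T,(268,310,160,200)),('scene',S,(295,332,170,222))):
    im=cv2.resize(c['img'][y0:y1,x0:x1],None,fx=8,fy=8,interpolation=cv2.INTER_CUBIC)
    f=im.astype(int); 
    # bottle bluish-grey, shadow is brownish: use brightness and b-r
    m=((f.sum(2)<560)&(f[...,2]-f[...,0]>=-4)).astype(np.uint8)*255
    m=cv2.morphologyEx(m,cv2.MORPH_OPEN,np.ones((9,9)))
    k=max(cv2.findContours(m,0,1)[0],key=cv2.contourArea)[:,0]
    uv=(k+.5)/8-.5+[x0,y0]
    np.save(n+'_k.npy',uv)
    print(n,uv.min(0),uv.max(0),cv2.minAreaRect(uv.astype(np.float32)))
    for z in (.089,0):
        P=np.array([at(c,*p,z)[:2] for p in uv])
        # width perpendicular to viewing direction
        v=(P.mean(0)-c['o'][:2]); v/=np.linalg.norm(v); q=np.array([-v[1],v[0]])
        print(' z',z,'view az',np.degrees(np.arctan2(v[1],v[0])),'width',np.ptp(P@q),'mid',(P@q).max()/2+(P@q).min()/2,'near',(P@v).min(),'far',(P@v).max(), 'q',q,'v',v)
    o=im.copy(); cv2.drawContours(o,[k],-1,(255,0,0),1); cv2.imwrite(f'pics/b_{n}.png',o[...,::-1])
a=cv2.imread('pics/b_top.png');b=cv2.imread('pics/b_scene.png');h=max(a.shape[0],b.shape[0])
p=lambda i:cv2.copyMakeBorder(i,0,h-i.shape[0],0,0,0)
cv2.imwrite('pics/b.png',np.hstack([p(a),p(b)]))
print('org',at(T,258,150,0),at(T,258,100,.1),at(T,240,150,.1))
print(at(T,420,225,0),at(T,410,220,0))
E
```

```text
top [275.5625 170.4375] [292.6875 191.9375] ((284.0410461425781, 181.50064086914062), (20.86481475830078, 17.3170223236084), 71.91654968261719)
 z 0.089 view az 40.82406808037879 width 0.044977223668679345 mid -0.21702410427284968 near 0.44224724007049626 far 0.48781133351309186 q [-0.6537  0.7567] v [0.7567 0.6537]
 z 0 view az 40.8240680803786 width 0.049635745106086676 mid -0.21710171632737463 near 0.45124052653114527 far 0.5015239265196932 q [-0.6537  0.7567] v [0.7567 0.6537]
scene [302.0625 169.5625] [331.4375 211.8125] ((316.10626220703125, 189.36875915527344), (25.97020149230957, 47.27605056762695), 18.43494987487793)
 z 0.089 view az 60.48234311279811 width 0.0776605936560128 mid -0.38092441700107205 near 0.24506560344616105 far 0.4363280889452132 q [-0.8702  0.4927] v [0.4927 0.8702]
 z 0 view az 60.48234311279805 width 0.09069778621171981 mid -0.3817730774459527 near 0.35902598802060737 far 0.5823964672233777 q [-0.8702  0.4927] v [0.4927 0.8702]
org [0.5833 0.2152 0.    ] [0.6818 0.1994 0.1   ] [0.5654 0.2409 0.1   ]
[ 0.3857 -0.1985  0.    ] [ 0.3988 -0.173   0.    ]
```

View pics/b.png

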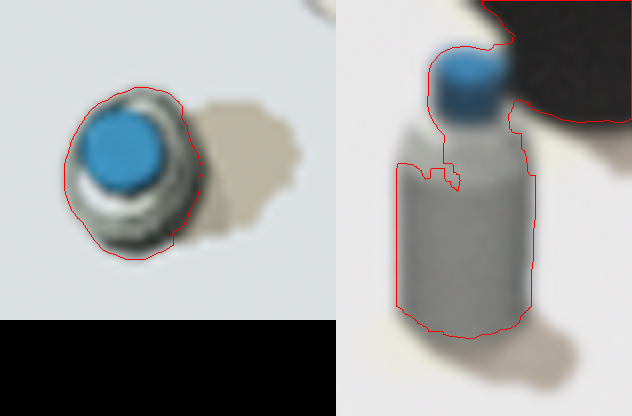

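Both contours agree: bottle centre about (0.498, 0.1425), with the narrow (38 mm) direction at azimuth of about 45–50°. I'll go above it with the jaws along 48°.

```bash
python3 -m inch '[[[0.03,0.023,0,0.03,1],[0.06,0.046,0,0.06,1],[0.09,0.07,0,0.09,1],[0.12,0.093,0,0.12,1],[0.15,0.116,0,0.15,1],[0.18,0.139,0,0.18,1],[0.21,0.162,0,0.21,1],[0.24,0.186,0,0.24,1],[0.27,0.209,0,0.27,1],[0.30,0.232,0,0.30,1],[0.33,0.255,0,0.33,1],[0.36,0.278,0,0.36,1],[0.39,0.302,0,0.38,1],[0.41,0.317,0,0.40,1],[0.42,0.325,0,0.405,1],[0.426,0.329,0,0.405,1],[0.426,0.329,0,0.405,1],[0.426,0.329,0,0.405,1]]]' 15
cat > w.py <<'E'
from m import *
import sys
# usage: w.py X Y Z jawAz -> shift in tool axes
s=robot.state(); Rm=R.from_quat(s['tcp_rot']).as_matrix(); az=np.degrees(np.arctan2(Rm[1,1],Rm[0,1]))%180
print('t',s['t'],'tcp',s['tcp_pos'],'jaw az',az,'tilt',Rm[:,2],'F',s['force'],'w',s['gripper_width']*.087,'j',s['joints'])
if len(sys.argv)>3:
    X=np.array(list(map(float,sys.argv[1:4])))
    print('shift',Rm.T@(X-s['tcp_pos']),'twist',np.radians((az-float(sys.argv[4])+90)%180-90))
E
python3 w.py .498 .1425 .056 48
python3 - <<'E'
from m import *
# monitor lower near corner from two rays
def tri(a,b):
    d1,d2=ray(T,*a),ray(S,*b); k=np.linalg.lstsq(np.c_[d1,-d2],S['o']-T['o'],rcond=None)[0]
    p,q=T['o']+k[0]*d1,S['o']+k[1]*d2; return (p+q)/2,np.linalg.norm(p-q)
print(tri((480,228),(390,338)))
E
```

```text
t: 1.6
tcp_pos: [0.4981, 0.1426, 0.1902]
tcp_rot: [0.934, -0.358, -0.0, 0.001]
force: [-0.4, 0.2, 0.1]
gripper_width: 1.001
t 1.6 tcp [0.4981 0.1426 0.1902] jaw az 47.995790333688745 tilt [-0.0011 -0.0019 -1.    ] F [-0.3797  0.2322  0.1357] w 0.08712157483552199 j [ 0.5931  0.2041 -0.2512  0.0011 -1.1175  0.2441]
shift [-0.     -0.0001  0.1342] twist -7.347253754167585e-05
(array([ 0.3853, -0.3178,  0.0905]), np.float64(0.014659033761263662))
```

```bash
python3 -m inch '[[[0,0,0.02,0,1],[0,0,0.045,0,1],[0,0,0.07,0,1],[0,0,0.095,0,1],[0,0,0.115,0,1],[0,0,0.13,0,1],[0,0,0.135,0,1],[0,0,0.135,0,1],[0,0,0.135,0,0.4],[0,0,0.135,0,0.2],[0,0,0.135,0,0],[0,0,0.135,0,-0.3],[0,0,0.135,0,-0.6],[0,0,0.135,0,-1],[0,0,0.135,0,-1],[0,0,0.135,0,-1],[0,0,0.135,0,-1],[0,0,0.135,0,-1]]]' 15
python3 w.py; python3 - <<'E'
from m import *
a,b=cam('top'),cam('scene'); im=np.vstack([cv2.resize(a['img'][80:270,190:430],None,fx=2.5,fy=2.5)[:300,:600]*1,]) 
x=cv2.resize(a['img'][100:240,210:400],(570,420)); y=cv2.resize(b['img'][120:260,230:306+114-190+190-114+0][:, :70] if 0 else b['img'][150:250,270:325],(231,420))
cv2.imwrite('pics/g1.png',np.hstack([x,y])[...,::-1])
E
```

```text
t: 3.1
tcp_pos: [0.4979, 0.1423, 0.0551]
tcp_rot: [0.934, -0.358, -0.0, 0.001]
force: [-0.2, -0.4, -0.5]
gripper_width: 0.326
t 3.1 tcp [0.4979 0.1423 0.0551] jaw az 47.98957295761031 tilt [-0.0012 -0.002  -1.    ] F [-0.2147 -0.3775 -0.4855] w 0.028350141237716214 j [ 0.5928  0.3512 -0.4327  0.0014 -0.7891  0.2438]
```

View pics/g1.png

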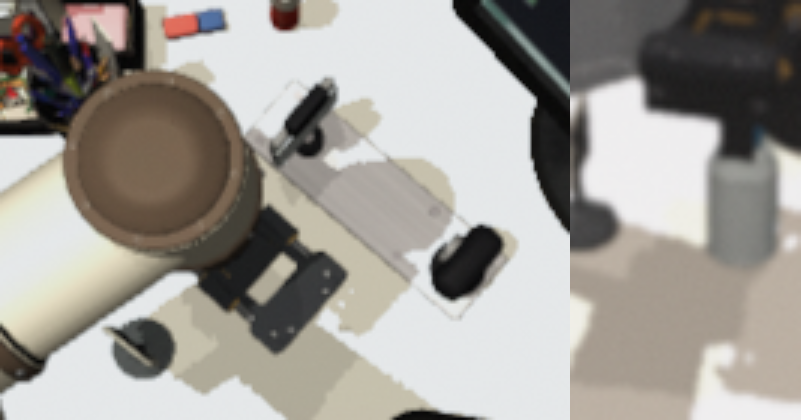

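Gripper is around the bottle (scene view shows the finger on the body's near side), but 28 mm is less than 38. Let me see whether the fingers are still moving.

```bash
python3 -m inch '[[[0,0,0,0,-1],[0,0,0,0,-1],[0,0,0,0,-1]]]' 15; python3 -m inch '[[[0,0,-0.006,0,-1],[0,0,-0.012,0,-1],[0,0,-0.02,0,-1],[0,0,-0.02,0,-1],[0,0,-0.02,0,-1]]]' 15
python3 w.py;  python3 - <<'E'
from m import *
b=cam('scene')
cv2.imwrite('pics/g2.png',cv2.resize(b['img'][140:240,250:370],None,fx=5,fy=5,interpolation=2)[...,::-1])
E
```

```text
t: 3.45
tcp_pos: [0.498, 0.1424, 0.0551]
tcp_rot: [0.934, -0.358, -0.0, 0.001]
force: [-0.1, -0.3, 0.1]
gripper_width: 0.282
t: 3.87
tcp_pos: [0.4985, 0.1428, 0.076]
tcp_rot: [0.934, -0.358, 0.0, 0.0]
force: [-0.1, 0.4, -1.8]
gripper_width: 0.274
t 3.8667 tcp [0.4985 0.1428 0.076 ] jaw az 47.993912435284415 tilt [ 0.0006 -0.0007 -1.    ] F [-0.1476  0.3964 -1.8425] w 0.023843792380979407 j [ 0.5929  0.3233 -0.4094  0.0013 -0.838   0.2439]
```

View pics/g2.png

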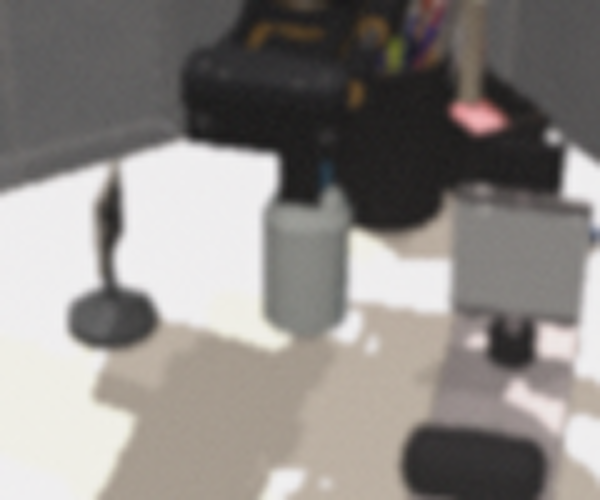

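The bottle has lifted by 20 mm (its foot moved up about 6 px) and hangs upright, so the grip is holding. Carry it to (0.38, 0.10).

```bash
python3 w.py .38 .10 .0565 48; python3 w.py .38 .10 .106 48
```

```text
t 3.9167 tcp [0.4981 0.1425 0.0755] jaw az 47.985526752566045 tilt [-0.0005 -0.0013 -1.    ] F [ 0.0786 -0.1108 -1.4873] w 0.024139837432423965 j [ 0.5929  0.3239 -0.4101  0.0011 -0.838   0.2439]
shift [-0.0593  0.1106  0.0191] twist -0.0002526058211783325
t 3.9167 tcp [0.4981 0.1425 0.0755] jaw az 47.985526752566045 tilt [-0.0005 -0.0013 -1.    ] F [ 0.0786 -0.1108 -1.4873] w 0.024139837432423965 j [ 0.5929  0.3239 -0.4101  0.0011 -0.838   0.2439]
shift [-0.0592  0.1107 -0.0304] twist -0.0002526058211783325
```

```bash
python3 -m inch '[[[0,0,-0.01,0,-1],[0,0,-0.02,0,-1],[0,0,-0.028,0,-1],[-0.003,0.006,-0.03,0,-1],[-0.009,0.016,-0.03,0,-1],[-0.016,0.03,-0.03,0,-1],[-0.024,0.045,-0.03,0,-1],[-0.032,0.06,-0.03,0,-1],[-0.04,0.075,-0.03,0,-1],[-0.048,0.09,-0.03,0,-1],[-0.055,0.102,-0.03,0,-1],[-0.059,0.11,-0.03,0,-1],[-0.059,0.11,-0.03,0,-1],[-0.059,0.11,-0.02,0,-1],[-0.059,0.11,-0.01,0,-1],[-0.059,0.11,0,0,-1],[-0.059,0.11,0.007,0,-1],[-0.059,0.11,0.012,0,-1],[-0.059,0.11,0.014,0,-1],[-0.059,0.11,0.014,0,-1]]]' 15
python3 w.py .38 .1 .055 48
python3 - <<'E'
from m import *
b=cam('scene')
cv2.imwrite('pics/g3.png',cv2.resize(b['img'][140:260,220:370],None,fx=4,fy=4,interpolation=2)[...,::-1])
E
```

```text
t: 5.58
tcp_pos: [0.3807, 0.1003, 0.0613]
tcp_rot: [0.934, -0.359, -0.0, 0.001]
force: [-0.1, -0.5, -0.9]
gripper_width: 0.277
t 5.5833 tcp [0.3807 0.1003 0.0613] jaw az 47.98302581652388 tilt [-0.001  -0.0018 -1.    ] F [-0.0806 -0.4503 -0.9098] w 0.02413033408496978 j [ 0.6762  0.1511 -0.7089  0.0012 -0.7128  0.1603]
shift [-0.0003  0.0007  0.0063] twist -0.000296255389495955
```

View pics/g3.png

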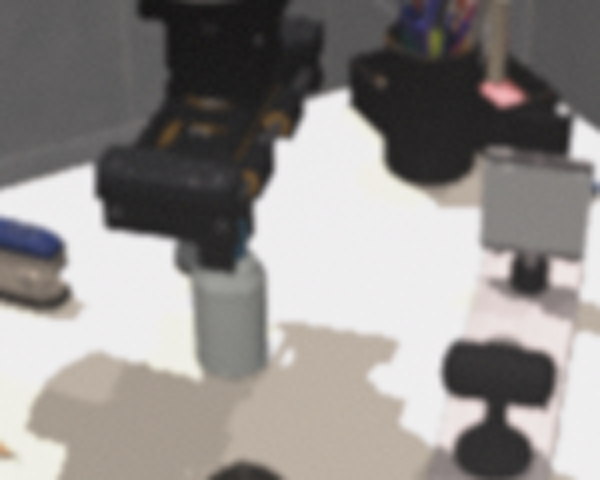

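Bottle hangs upright, foot just above the desk, clear of stapler and mouse. Set it down gently, watching the force.

```bash
python3 -m inch '[[[0,0,0.002,0,-1],[0,0,0.004,0,-1],[0,0,0.005,0,-1],[0,0,0.005,0,-1],[0,0,0.005,0,-1]]]' 15; python3 -m inch '[[[0,0,0.001,0,-1],[0,0,0.001,0,-1],[0,0,0.001,0,-1]]]' 15; python3 w.py
```

```text
t: 6.05
tcp_pos: [0.3809, 0.1004, 0.0567]
tcp_rot: [0.934, -0.358, 0.0, 0.001]
force: [0.1, -0.4, -1.7]
gripper_width: 0.274
t: 6.3
tcp_pos: [0.3809, 0.1004, 0.0557]
tcp_rot: [0.934, -0.358, 0.0, 0.001]
force: [-0.2, -0.2, -1.6]
gripper_width: 0.278
t 6.3 tcp [0.3809 0.1004 0.0557] jaw az 47.99170096722759 tilt [-0.0003 -0.0014 -1.    ] F [-0.2154 -0.1621 -1.5507] w 0.02420602110966838 j [ 0.6763  0.1609 -0.7165  0.0014 -0.6944  0.1603]
```

```bash
python3 -m inch '[[[0,0,0.001,0,-1],[0,0,0.0015,0,-1],[0,0,0.0015,0,-1]]]' 15; python3 -m inch '[[[0,0,0.001,0,-1],[0,0,0.001,0,-1],[0,0,0.001,0,-1]]]' 15;python3 -m inch '[[[0,0,0.001,0,-1],[0,0,0.001,0,-1],[0,0,0.001,0,-1]]]' 15; python3 w.py
```

```text
t: 6.55
tcp_pos: [0.3816, 0.1007, 0.055]
tcp_rot: [0.934, -0.358, 0.001, 0.0]
force: [-1.2, 0.2, 5.8]
gripper_width: 0.28
t: 6.8
tcp_pos: [0.3822, 0.1009, 0.0549]
tcp_rot: [0.934, -0.358, 0.001, 0.0]
force: [-2.6, -0.3, 7.2]
gripper_width: 0.279
t: 7.05
tcp_pos: [0.3825, 0.101, 0.0549]
tcp_rot: [0.934, -0.357, 0.001, 0.0]
force: [-2.3, -0.5, 7.4]
gripper_width: 0.277
t 7.05 tcp [0.3825 0.101  0.0549] jaw az 48.11848605611692 tilt [ 0.0026 -0.0014 -1.    ] F [-2.3071 -0.4778  7.4021] w 0.02411195435258701 j [ 0.6764  0.1636 -0.7168  0.0043 -0.6893  0.1601]
```

Contact with the desk (from –1.6 to +7 N). Release and rise.

```bash
python3 -m inch '[[[0,0,0,0,-0.3],[0,0,0,0,-0.2],[0,0,0,0,0],[0,0,0,0,0.3],[0,0,0,0,0.6],[0,0,0,0,1],[0,0,0,0,1],[0,0,0,0,1],[0,0,0,0,1],[0,0,0,0,1],[0,0,-0.01,0,1],[0,0,-0.03,0,1],[0,0,-0.055,0,1],[0,0,-0.08,0,1],[0,0,-0.11,0,1],[0,0,-0.14,0,1],[0,0,-0.155,0,1],[0,0,-0.155,0,1]]]' 15
python3 w.py .5865 .0745 .21 49.06
python3 - <<'E'
from m import *
T2=cam('top');save(T2,'top2.png');np.save('top2.npy',T2,allow_pickle=True)
b=cam('scene');save(b,'scene2.png');np.save('scene2.npy',b,allow_pickle=True)
x=cv2.resize(T2['img'][80:280,230:400],None,fx=2.4,fy=2.4,interpolation=2);y=cv2.resize(b['img'][150:270,240:340],None,fx=3.8,fy=3.8,interpolation=2)
h=min(len(x),len(y));cv2.imwrite('pics/g4.png',np.hstack([x[:h],y[:h]])[...,::-1])
E
```

```text
t: 8.55
tcp_pos: [0.3843, 0.1024, 0.2137]
tcp_rot: [0.934, -0.357, 0.004, -0.003]
force: [-0.9, -0.2, -0.6]
gripper_width: 1.005
t 8.55 tcp [0.3843 0.1024 0.2137] jaw az 48.15257417873778 tilt [ 0.0101  0.0031 -0.9999] F [-0.9122 -0.2294 -0.5572] w 0.08739908097745817 j [ 0.6776 -0.0432 -0.4674  0.0043 -1.1368  0.161 ]
shift [ 0.1692 -0.1141  0.0057] twist -0.015837568298639353
```

View pics/g4.png

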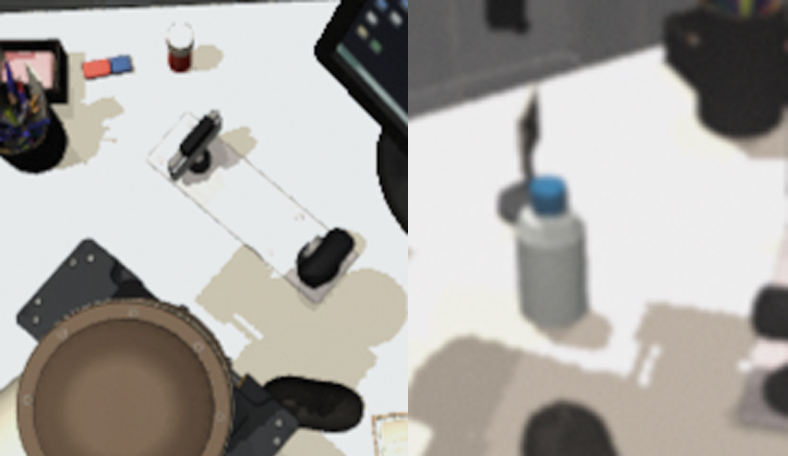

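Bottle stands upright at the new place, nothing else has moved. Now move above the mirror grip and cross-check the axis and tag from the scene view.

```bash
python3 -m inch '[[[0.02,-0.014,0,0,1],[0.045,-0.03,0,0,1],[0.07,-0.047,0,-0.01,1],[0.095,-0.064,0,-0.016,1],[0.12,-0.081,0,-0.016,1],[0.14,-0.095,0,-0.016,1],[0.16,-0.108,0,-0.016,1],[0.169,-0.114,0,-0.016,1],[0.169,-0.114,0,-0.016,1],[0.169,-0.114,0,-0.016,1]]]' 15
python3 w.py .5865 .0745 .124 49.1
python3 - <<'E'
from m import *
print('scene frame bottom mid',(s(450,207,.03)+s(580,222,.03))/2,'top mid',(s(455,92,.11)+s(592,103,.11))/2)
a,b=s(450,207,.03),s(580,222,.03);print('frame az',np.degrees(np.arctan2(*(b-a)[1::-1])),np.linalg.norm(a-b))
a,b=s(455,92,.11),s(592,103,.11);print('frame az',np.degrees(np.arctan2(*(b-a)[1::-1])),np.linalg.norm(a-b))
print('plate scene',s(388,503,.008),s(532,520,.008))
# tag foot: dark blob
for n,c in(('top',T),('scene',S)):
  x0,x1,y0,y1=(240,272,200,230) if n=='top' else (258,286,170,212)
  g=cv2.resize(cv2.cvtColor(c['img'],7)[y0:y1,x0:x1],None,fx=8,fy=8,interpolation=2)
  m=(g<120).astype(np.uint8); 
  if n=='scene': m[:8*23]=0
  k=max(cv2.findContours(m,0,1)[0],key=cv2.contourArea); hull=cv2.convexHull(k)
  e=cv2.fitEllipse(hull); u=(e[0][0]+.5)/8-.5+x0; v=(e[0][1]+.5)/8-.5+y0
  print(n,e[1],u,v,at(c,u,v,0),at(c,u,v,.008))
E
```

```text
t: 9.48
tcp_pos: [0.5828, 0.0728, 0.2076]
tcp_rot: [0.937, -0.35, -0.001, 0.001]
force: [0.7, 1.1, 0.0]
gripper_width: 0.998
t 9.4833 tcp [0.5828 0.0728 0.2076] jaw az 48.965751861308036 tilt [-0.0022 -0.0019 -1.    ] F [0.7156 1.1308 0.0142] w 0.08685255656439723 j [ 0.4003  0.3109 -0.0595  0.0009 -1.2033  0.454 ]
shift [ 0.0017 -0.004   0.0836] twist -0.0023430720348486733
scene frame bottom mid [0.5942 0.0814 0.03  ] top mid [0.5893 0.076  0.11  ]
frame az -39.563868314725575 0.07076479942202027
frame az -36.67363081607853 0.07035131583568069
plate scene [ 0.4353 -0.0532  0.008 ] [ 0.4876 -0.0943  0.008 ]
top (157.2473907470703, 185.0229034423828) 256.81570625305176 215.02019119262695 [0.4164 0.2186 0.    ] [0.4164 0.2173 0.008 ]
scene (130.82485961914062, 145.85598754882812) 271.7869462966919 201.5912208557129 [0.4191 0.2272 0.    ] [0.4151 0.2169 0.008 ]
```

Views agree to about 2 mm: webcam bearing ≈229.3°, tag bearing ≈140.5°, so the mirror normal should point to ≈184.9° (jaws at 4.9°). Descend and pinch.

```bash
python3 -m inch '[[[0.001,-0.003,0.01,0,1],[0.002,-0.0045,0.03,0,1],[0.002,-0.0045,0.05,0,1],[0.002,-0.0045,0.065,0,1],[0.002,-0.0045,0.077,0,1],[0.002,-0.0045,0.083,0,1],[0.002,-0.0045,0.083,0,1],[0.002,-0.0045,0.083,0,1]]]' 15; python3 w.py .5868 .075 .124 49.1
python3 - <<'E'
from m import *
b=cam('scene')
cv2.imwrite('pics/g5.png',cv2.resize(b['img'][120:240,280:420],None,fx=5,fy=5,interpolation=2)[...,::-1])
E
```

```text
t: 10.15
tcp_pos: [0.5867, 0.0749, 0.1246]
tcp_rot: [0.937, -0.35, -0.001, 0.001]
force: [-0.5, 0.3, 0.3]
gripper_width: 1.001
t 10.15 tcp [0.5867 0.0749 0.1246] jaw az 48.999486776316246 tilt [-0.0025 -0.0022 -1.    ] F [-0.5053  0.2959  0.2987] w 0.08711088847642193 j [ 0.4011  0.3838 -0.1696  0.0012 -1.0205  0.4535]
shift [-0.     -0.0002  0.0006] twist -0.0017542866950749508
```

View pics/g5.png

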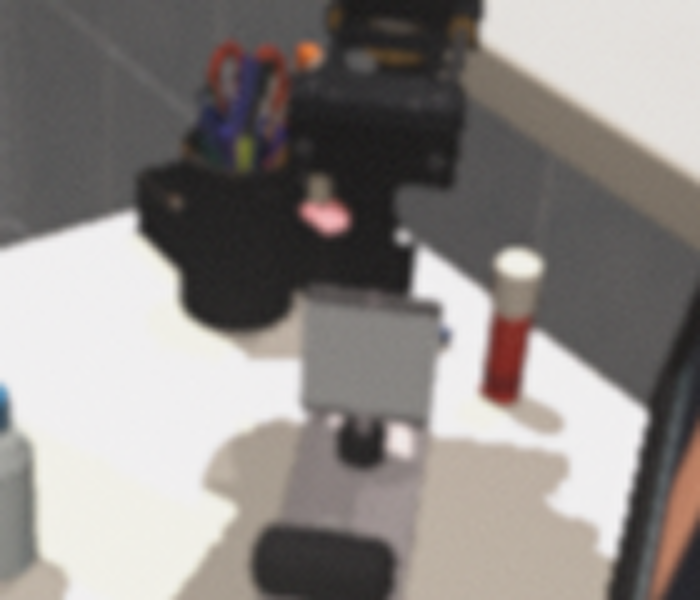

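Fingers straddle the grip above the frame. Close gently.

```bash
python3 -m inch '[[[0,0,0,0,0.4],[0,0,0,0,0],[0,0,0,0,-0.4],[0,0,0,0,-0.6],[0,0,0,0,-0.8],[0,0,0,0,-1],[0,0,0,0,-1],[0,0,0,0,-1],[0,0,0,0,-1],[0,0,0,0,-1],[0,0,0,0,-1],[0,0,0,0,-1],[0,0,0,0,-1],[0,0,0,0,-1]]]' 15; python3 -m inch '[[[0,0,0,0,-1],[0,0,0,0,-1],[0,0,0,0,-1]]]' 25; python3 w.py .5868 .075 .124 49.1; python3 -c "
from h import *;print(robot.state()['wrist_torque'])"
```

```text
t: 11.37
tcp_pos: [0.5873, 0.075, 0.1252]
tcp_rot: [0.937, -0.35, -0.0, 0.001]
force: [0.4, -0.0, -0.1]
gripper_width: 0.043
t: 11.62
tcp_pos: [0.5873, 0.075, 0.1253]
tcp_rot: [0.937, -0.35, -0.0, 0.001]
force: [-0.5, -0.1, -0.2]
gripper_width: 0.011
t 11.6167 tcp [0.5873 0.075  0.1253] jaw az 48.997743690408754 tilt [-0.0012 -0.0017 -1.    ] F [-0.5458 -0.1232 -0.2499] w 0.0009568684727838616 j [ 0.401   0.3833 -0.1686  0.0013 -1.0206  0.4535]
shift [-0.0004  0.0003  0.0013] twist -0.0017847092833058007
[ 0.06932522 -0.01425243 -0.04171875]
```

Width reads about 0, though the reading also ran about 14 mm low on the bottle. Test with a small turn and look at whether the mirror follows.

```bash
python3 -m inch '[[[0,0,0,0.03,-1],[0,0,0,0.07,-1],[0,0,0,0.12,-1],[0,0,0,0.17,-1],[0,0,0,0.22,-1],[0,0,0,0.25,-1],[0,0,0,0.25,-1],[0,0,0,0.25,-1],[0,0,0,0.25,-1]]]' 25; python3 w.py .587 .075 .125 4.9; python3 - <<'E'
from m import *
b=cam('scene')
print(robot.state()['wrist_torque'])
cv2.imwrite('pics/g6.png',cv2.resize(b['img'][140:240,290:400],None,fx=5,fy=5,interpolation=2)[...,::-1])
E
```

```text
t: 12.37
tcp_pos: [0.5873, 0.075, 0.1253]
tcp_rot: [0.886, -0.464, -0.0, 0.001]
force: [-0.8, -0.2, 0.2]
gripper_width: 0.006
t 12.3667 tcp [0.5873 0.075  0.1253] jaw az 34.71404486086951 tilt [-0.0011 -0.0017 -1.    ] F [-0.8328 -0.2246  0.1519] w 0.0005537670775073934 j [ 0.401   0.3833 -0.1686  0.0014 -1.0206  0.2042]
shift [-0.0002  0.0002  0.0003] twist 0.5203532461594675
[ 0.0171 -0.0029  0.0149]
```

View pics/g6.png

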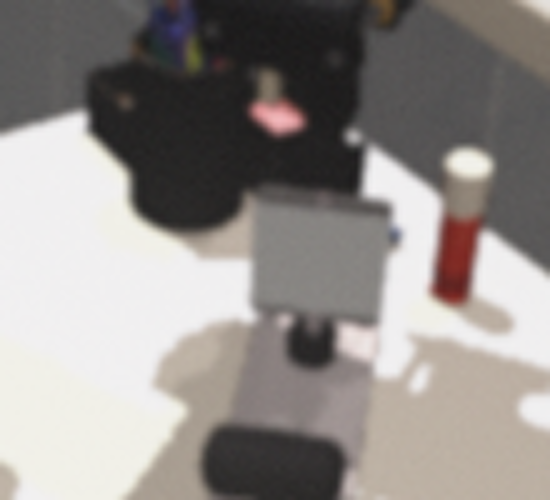

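The mirror did not turn: frame edges are where they were, and the wrist moment is unchanged. So the bar isn't between the pads. Check the geometry by projecting.

```bash
python3 - <<'E'
from m import *
d=np.array([np.cos(np.radians(49)),np.sin(np.radians(49)),0]); P=np.array([.5867,.0749,.117])
c=np.array([.587,.075,0]); e=np.array([d[1],-d[0],0])
q=lambda X:(proj(S,X)-[280,120])*5
print('open tips front/back, centre in g5:',q([P-d*.0435,P+d*.0435,P]))
print('bar ends top/bottom',q([c+e*.02+[0,0,.144],c-e*.02+[0,0,.144],c+e*.02+[0,0,.116],c-e*.02+[0,0,.116]]))
print('frame corners',q([c+e*.036+[0,0,.11],c-e*.036+[0,0,.11],c+e*.036+[0,0,.03],c-e*.036+[0,0,.03]]))
def crop(n,x0,x1,y0,y1):
    i=cv2.imread('pics/'+n)[y0:y1,x0:x1]; i=np.clip(i.astype(float)*3,0,255).astype(np.uint8); return cv2.resize(i,(400,400),interpolation=2)
now=cam('scene'); save(now,'s7.png'); tt=cam('top'); save(tt,'t7.png')
cv2.imwrite('pics/g7.png',np.hstack([crop('scene0.png',325,385,150,210),crop('s7.png',325,385,150,210)]))
E
```

```text
open tips front/back, centre in g5: [[358.56   332.8269]
 [379.2951 243.0327]
 [369.3139 286.2567]]
bar ends top/bottom [[413.2339 245.2648]
 [334.0097 235.9831]
 [408.5793 292.3804]
 [330.7586 282.98  ]]
frame corners [[438.8726 306.0643]
 [299.3224 289.1008]
 [425.005  431.2282]
 [292.1543 413.7944]]
```

View pics/g7.png

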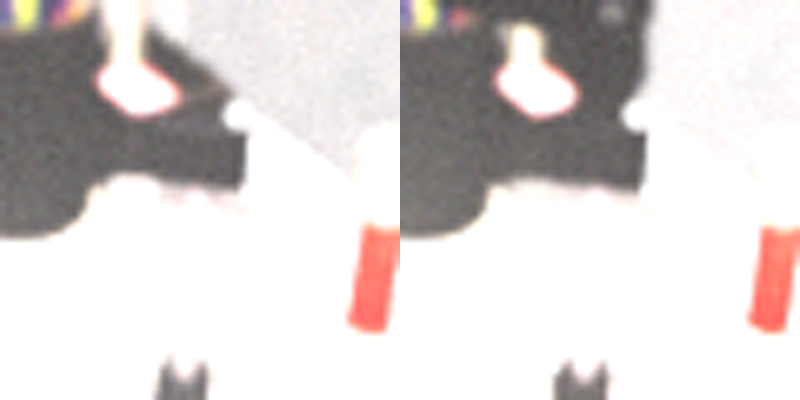

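The bar is where predicted (g7: block right edge at x≈245). But in g2 the fingertips ended at the bottle's shoulder, and the width read 24 mm, which is the cap, so the real fingertips sit higher than stated. Measure that offset.

```bash
python3 - <<'E'
from m import *
d=np.array([np.cos(np.radians(48)),np.sin(np.radians(48)),0])
for nm,P,uv,k in(('g2',[.4982,.1426,0],(250+299/5,140+205/5),.076),('g3',[.381,.1003,0],(220+222/4,140+268/4),.0613)):
  for off in(.012,.022,.03):
    X=np.array(P)-d*off; 
    zz=np.linspace(0,.25,251); pr=proj(S,[X+[0,0,z] for z in zz]); i=np.argmin(abs(pr[:,1]-uv[1])); print(nm,off,'tip z',zz[i],'minus tcp',zz[i]-k,'col',pr[i,0],uv[0])
E
```

```text
g2 0.012 tip z 0.10200000000000001 minus tcp 0.02600000000000001 col 309.5865067762152 309.8
g2 0.022 tip z 0.108 minus tcp 0.032 col 308.66296929646876 309.8
g2 0.03 tip z 0.113 minus tcp 0.037000000000000005 col 307.90742620468626 309.8
g3 0.012 tip z 0.088 minus tcp 0.026699999999999995 col 274.7496266526377 275.5
g3 0.022 tip z 0.096 minus tcp 0.0347 col 273.23789382862515 275.5
g3 0.03 tip z 0.101 minus tcp 0.039700000000000006 col 272.03192251959433 275.5
```

Fingertips are really about 30 mm above the reported TCP (they should be 8 mm below), so I need to go about 35 mm lower. Open, turn back, descend in a guarded way.

```bash
python3 -m inch '[[[0,0,0,-0.05,0],[0,0,0,-0.1,0.5],[0,0,0,-0.15,1],[0,0,0,-0.2,1],[0,0,0,-0.24,1],[0,0,0,-0.25,1],[0,0,0,-0.25,1],[0,0,0,-0.25,1],[0,0,0,-0.25,1],[0,0,0.01,-0.25,1],[0,0,0.02,-0.25,1],[0,0,0.027,-0.25,1],[0,0,0.03,-0.25,1],[0,0,0.03,-0.25,1]]]' 15; python3 w.py .587 .075 .09 49
python3 - <<'E'
from m import *
b=cam('scene'); save(b,'s8.png')
i=np.clip(b['img'][140:215,310:400].astype(float)*1.8,0,255).astype(np.uint8)
cv2.imwrite('pics/g8.png',cv2.resize(i,None,fx=7,fy=7,interpolation=2)[...,::-1])
E
```

```text
t: 13.68
tcp_pos: [0.5863, 0.0746, 0.0936]
tcp_rot: [0.937, -0.35, -0.001, 0.002]
force: [0.3, -0.3, -0.7]
gripper_width: 0.963
t 13.6833 tcp [0.5863 0.0746 0.0936] jaw az 49.00751576401211 tilt [-0.0041 -0.0028 -1.    ] F [ 0.3028 -0.2853 -0.7195] w 0.08377499696474536 j [ 0.4009  0.4149 -0.2074  0.0012 -0.9533  0.4537]
shift [ 0.0003 -0.0008  0.0036] twist 0.00013117482781425265
```

Picture limit reached, so on with numbers. Closing should read 12 mm (0.138) this time.

```bash
python3 -m inch '[[[0,0,0.002,0,1],[0,0,0.004,0,1],[0,0,0.004,0,0.6],[0,0,0.004,0,0.2],[0,0,0.004,0,-0.2],[0,0,0.004,0,-0.4],[0,0,0.004,0,-0.6],[0,0,0.004,0,-0.8],[0,0,0.004,0,-1],[0,0,0.004,0,-1],[0,0,0.004,0,-1],[0,0,0.004,0,-1],[0,0,0.004,0,-1],[0,0,0.004,0,-1],[0,0,0.004,0,-1],[0,0,0.004,0,-1],[0,0,0.004,0,-1]]]' 20; python3 w.py .587 .075 .09 49; python3 -c "
from h import *;print(robot.state()['wrist_torque'])"
```

```text
t: 15.15
tcp_pos: [0.5886, 0.0766, 0.0904]
tcp_rot: [0.937, -0.35, 0.001, -0.0]
force: [2.2, 4.1, -3.0]
gripper_width: 0.14
t 15.15 tcp [0.5886 0.0766 0.0904] jaw az 49.0437580462706 tilt [ 0.0014  0.0004 -1.    ] F [ 2.2388  4.0747 -2.9711] w 0.012148633870324268 j [ 0.402   0.4192 -0.2093  0.0003 -0.9409  0.4538]
shift [-0.0002  0.0022  0.0004] twist 0.0007637219816619372
[ 1.30152411 -0.78438062  0.01039402]
```

Width 12.1 mm: the bar is really held now. Refine the webcam bearing by fitting the plate's long edges.

```bash
python3 - <<'E'
from m import *
from scipy.ndimage import map_coordinates as mc
def fit(c,P,Q,lo=.1,hi=.9):
    g=cv2.GaussianBlur(cv2.cvtColor(c['img'],7).astype(float),(0,0),.6)
    a,b=proj(c,[P,Q]); n=np.array([-(b-a)[1],(b-a)[0]])/np.linalg.norm(b-a); o=np.linspace(-2.5,2.5,51); pts=[]
    for f in np.linspace(lo,hi,60):
        L=(a+f*(b-a))[:,None]+n[:,None]*o; v=mc(g,[L[1],L[0]],order=1); base=np.median(v); w=np.clip(base-4-v,0,None)
        if w.sum()>3 : pts.append(L[:,np.argmin(v)])
    pts=np.array(pts,np.float32); vx,vy,x,y=cv2.fitLine(pts,cv2.DIST_HUBER,0,.01,.01).ravel()
    A,B=[at(c,x+k*vx,y+k*vy,.008) for k in(-40,40)]; D=B-A
    r=np.abs((pts-[x,y])@[-vy,vx]); return len(pts),r.mean(),np.degrees(np.arctan2(D[1],D[0])),A
A,B,C=t(293,107,.008),t(225,185,.008),t(508,424,.008)
for n,f in(('top0',T),('top2',np.load('top2.npy',allow_pickle=True).item())):
    print(n,'left',fit(f,B,C),'right',fit(f,A,A+C-B,.3,.8))
    print(n,'end',fit(f,B,A))
SR=[(388,503),(440,265)]
print('scene left',fit(S,s(390,500,.008),s(445,270,.008)),'scene right',fit(S,s(548,430,.008),s(572,280,.008)))
E
```

```text
top0 left (60, np.float32(0.88331103), np.float64(-131.37414980550395), array([0.5757, 0.1124, 0.008 ])) right (59, np.float32(0.100923255), np.float64(-130.9302576866019), array([0.615 , 0.0542, 0.008 ]))
top0 end (52, np.float32(0.15518048), np.float64(-41.24473489136141), array([0.5399, 0.1778, 0.008 ]))
top2 left (60, np.float32(0.97099626), np.float64(-131.70672301556493), array([0.5751, 0.1114, 0.008 ])) right (59, np.float32(0.102539465), np.float64(-130.9410971811704), array([0.6247, 0.0655, 0.008 ]))
top2 end (35, np.float32(0.1568007), np.float64(-41.464584099447855), array([0.5358, 0.1821, 0.008 ]))
scene left (26, np.float32(0.11924227), np.float64(49.24830000914915), array([ 0.3951, -0.1096,  0.008 ])) scene right (55, np.float32(0.56403893), np.float64(43.158878290433584), array([ 0.4593, -0.1009,  0.008 ]))
```

Webcam bearing 229.05° (edges agree to 0.3°), tag ≈141.0°, so the mirror normal should be at 185.0°: turn clockwise 0.769 rad.

```bash
python3 -m inch '[[[0,0,0,0.02,-1],[0,0,0,0.06,-1],[0,0,0,0.11,-1],[0,0,0,0.16,-1],[0,0,0,0.21,-1],[0,0,0,0.26,-1],[0,0,0,0.31,-1],[0,0,0,0.36,-1],[0,0,0,0.41,-1],[0,0,0,0.46,-1],[0,0,0,0.51,-1],[0,0,0,0.56,-1],[0,0,0,0.61,-1],[0,0,0,0.66,-1],[0,0,0,0.71,-1],[0,0,0,0.75,-1],[0,0,0,0.769,-1],[0,0,0,0.769,-1],[0,0,0,0.769,-1]]]' 30; python3 w.py .5885 .0765 .09 5.0
python3 - <<'E'
from m import *
print(robot.state()['wrist_torque'])
b=cam('scene'); save(b,'s9.png'); 
ax=np.array([.5885,.0765,0])
# is the frame where it should be at angle 185 vs rest? compare predicted corner pixels
for az in(229,185):
    e=np.array([np.cos(np.radians(az-90)),np.sin(np.radians(az-90)),0]); print(az,proj(b,[ax+k*e*.036+[0,0,z] for k in(-1,1) for z in(.11,.03)]))
D=cv2.absdiff(cv2.cvtColor(b['img'],7),cv2.cvtColor(S['img'],7))[175:205,330:380]; print((D>40).sum())
g=cv2.cvtColor(b['img'],7)
for r in(185,190,195,200): print(r,g[r,330:382])
E
```

```text
t: 16.73
tcp_pos: [0.5888, 0.0767, 0.0904]
tcp_rot: [0.737, -0.675, 0.0, -0.001]
force: [1.8, 1.4, -1.2]
gripper_width: 0.136
t 16.7333 tcp [0.5888 0.0767 0.0904] jaw az 5.015826714164348 tilt [ 0.0018  0.0006 -1.    ] F [ 1.8147  1.4181 -1.1957] w 0.011825632082576212 j [ 0.4022  0.4193 -0.2091  0.0002 -0.9405 -0.3147]
shift [0.0002 0.0003 0.0004] twist 0.00027622827193989166
[ 0.5142 -0.2976 -0.0178]
229 [[367.9078 180.7769]
 [365.1327 205.7877]
 [340.0458 177.3949]
 [338.6061 202.3115]]
185 [[362.9691 185.6189]
 [360.379  210.879 ]
 [345.2803 172.8555]
 [343.626  197.5223]]
239
185 [ 62  69  81  95 114 141 162 174 178 179 176 173 174 176 165 136 116 108
 110 110 109 111 111 110 108 111 110 110 106  95  85  78  76  80  88  95
 113 129 156 187 219 234 238 239 239 239 234 187 115  68  66  71]
190 [178 179 180 180 181 180 180 180 180 178 180 184 189 184 166 135 114 111
 112 109 109 110 110 110 110 110 110 109 109 109 109 108 108 100  99 124
 155 175 193 215 230 237 239 239 239 237 210 144  84  64  66  69]
195 [239 239 239 240 240 240 240 240 239 240 237 233 233 232 207 156 118 110
 110 111 111 110 111 110 112 111 110 111 110 110 110 110 106 102 153 220
 238 239 240 239 239 239 239 240 240 228 166  88  58  58  59  60]
200 [239 237 235 235 235 236 238 240 239 240 240 238 237 235 233 234 231 218
 188 146 115 109 110 109 111 109 111 110 111 110 110 106 103 127 191 232
 238 240 239 239 239 239 239 239 239 235 220 191 155 122 106 105]
```

The mirror has turned: frame edges at rows 190–195 are at columns about 345 and 364, against 344–362 predicted for 185° (339–367 at rest). Final check of the bottle and other things, then hand in.

```bash
python3 -m inch '[[[0,0,0,0,-1],[0,0,0,0,-1],[0,0,0,0,-1],[0,0,0,0,-1],[0,0,0,0,-1],[0,0,0,0,-1]]]' 30; python3 w.py .5885 .0765 .09 5.0; python3 - <<'E'
from m import *
b=cam('scene'); S2=np.load('scene2.npy',allow_pickle=True).item()
h=cv2.cvtColor(b['img'],cv2.COLOR_RGB2HSV); m=cv2.inRange(h,(95,120,90),(110,255,255)); m[:,:255]=0;m[:,300:]=0;m[:180]=0;m[230:]=0
ys,xs=np.nonzero(m); print('cap',len(xs),xs.mean(),ys.mean(),at(b,xs.mean(),ys.mean(),.1),'expected px',proj(b,[.382,.101,.1]))
d=lambda n,r,c,ref:print(n,(cv2.absdiff(b['img'][r,c],ref['img'][r,c]).max(2)>60).sum())
d('bottle',slice(190,240),slice(260,300),S2);d('stapler',slice(185,218),slice(170,240),S);d('glue',slice(165,203),slice(374,392),S);d('tag',slice(170,212),slice(258,286),S);d('organiser low',slice(165,186),slice(305,335),S);d('webcam',slice(222,262),slice(325,362),S)
E
```

```text
t: 17.28
tcp_pos: [0.5888, 0.0767, 0.0904]
tcp_rot: [0.737, -0.675, 0.0, -0.001]
force: [0.4, 1.5, 0.4]
gripper_width: 0.137
t 17.2833 tcp [0.5888 0.0767 0.0904] jaw az 5.0167358978611105 tilt [ 0.0019  0.0007 -1.    ] F [0.384  1.5024 0.4165] w 0.01191138435050005 j [ 0.4021  0.4192 -0.2091  0.0002 -0.9405 -0.3147]
shift [0.0002 0.0004 0.0004] twist 0.0002920965209538552
cap 47 276.1063829787234 199.9787234042553 [0.3814 0.1007 0.1   ] expected px [[276.2987 199.8308]]
bottle 0
stapler 0
glue 0
tag 94
organiser low 98
webcam 470
```

Remaining differences are in windows that contain the bottle (old or new position) or the arm's shadow; the webcam and tag are fixed anyway.

```bash
python3 -c "
from workcell import robot
print(robot.job_done())"
```

```text
the job is handed in; nothing more can be done
None
```

I moved the bottle to about (0.381, 0.101) and turned the mirror about 44° clockwise. I handed the job in at about 17 s, with the gripper still holding the grip at that angle. The judge reports no verdict.

**Bottle:** it stands upright, about 0.11 m from the mirror-to-tag sight line. The last picture puts the cap within 1 mm of where I set it down, and the bottle had not moved since then.

**Mirror:** I worked out that the mirror should face 185.0°, halfway between the webcam at 229.05° and the tag at about 141.0°. The jaws ended at 5.02° (the same line as 185.0°) and the grip read 11.9 mm on the 12 mm bar. The frame edges in the picture match that angle. My estimates of the tag's direction differed by about 1°, so the mirror angle could be about 0.5° off.

**What went wrong or disagreed:**
- **Fingertip height:** the fingertips sit about 30–35 mm higher than the stated tool geometry implies. The bottle was therefore held by its cap rather than its body.
- **First grip attempt:** the same offset made my first pinch on the mirror grip close on air above it. I noticed because the mirror did not turn, went about 35 mm lower and gripped it properly.
- **Other things on the desk:** the stapler and glue stick show no change. The comparisons around the tag, organiser and webcam did show differences. I put these down to the bottle's old and new positions and the arm's shadow, but I had used all 12 pictures and could not look to confirm. I did not check the eraser at the end.

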